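Knock the last snap pin of a finds crate home under the lamp bridge

ROBOT

A 6-joint arm with a two-finger parallel gripper is mounted at the origin on the work surface. World frame = base frame: x ahead of the robot, y to its left, z up, the work surface at z = 0. Lengths are in m, angles in rad, forces in N, time in s.
With the tool pointing down it reaches from about 0.35 to 0.85 m from the base axis. Payload 8.1 kg.
Tool frame: the origin (TCP) lies on the centre line of the jaws, within the pads' length; the fingertips stand robot.tips_ahead ahead of it and the grasp point (between the pads) lies 6 mm ahead of it (robot.tips_ahead is the distance from the TCP to the fingertips, in m); z points along the fingers, y is the line along which they close (so a half turn about z gives the same grasp; the last joint's range is limited). The gripper opens to 93 mm and grips with 3 to 60 N. Pads are 15 mm wide; open, the fingers measure 128 mm over their backs; the gripper's body (75 mm by 188 mm) begins 65 mm behind the grasp point.
Start: joints at [-1.307, 0.13, 1.488, -0, 1.523, -0.085], TCP at [0.205, -0.564, 0.244] pointing down, gripper open.
Joint ranges: [-2.96, 2.96], [-0.89, 2.26], [0.02, 2.5], [-1.34, 4.48], [0, 2.73], [-2.66, 2.66]. Speed limits (rad/s): [2.39, 2.39, 2.79, 3.14, 3.14, 3.14].

INTERFACE

Orientations are given as a rotation vector (axis times angle).
In Python, from plant import robot gives the robot as it stands.
- The arm moves only by the tool apply_moves, never from a script. Its arguments are lists of equal length, an entry for each row: "delta_pos": the shift along the tool's x, y, z in cm, a list of three; "twist": the turn about the tool's z in rad. A call has 1 to 8 rows; each row shifts and turns the commanded pose from where the row before left it, along the tool's axes as they then stand; what a row does not reach is not made up. A row lasts 1/8 s, in which the tool goes at most 62.5 mm and 10.7 degrees, less where a joint would pass 70% of its speed; a pose out of reach is approached as far as the arm can. A call with a gripper value outside its range is refused whole. "gripper" is the finger opening in cm, from 0 to 9.3, set as the call begins (left out, the last holds). The fingers move at their own pace and stop on an object; "squeeze" is the grip in N (left out, the last holds). Time passes only in rows, so rows that do not move let the fingers close. It gives the time, the measured TCP pose, the force, the opening and the grip force at its end, in the units of the state.
- robot.read_state(): the state, without advancing time (a new reading comes with each control period).
- robot.read_camera(name): name is "scene" or "top" or "wrist"; returns a dict with "frame" (420x560x3 uint8, red, green, blue), "vertical_fov" (degrees; the focal length in pixels is half the picture's height over the tangent of half this angle, whatever the lens; pixels are square), "cx", "cy" (the principal point, pixels), "R" (3x3) and "t" (3): a world point X has camera coordinates R X + t. Camera axes: x right, y down, z forward; pixel columns grow to the right and rows downward; lengths in m; the calibration is good to about 2 mm. The wrist camera is an equidistant fisheye: a pixel r from the principal point sees the ray r / f radians off the axis. A picture is of the moment at which its call begins. There is no depth.
- robot.close_job(): hands the job in; it is judged then, once.
The state is a dict: "t": time; "q": joint angles; "dq": joint speeds; "joint_torque": joint torques, N m; "tool_pos": TCP position; "orientation": TCP orientation; "force": force on the tool from outside, world axes, zero at the start; "wrist_torque": the same for the moment, N m; "opening": finger opening in m; "gripper_force": force on a finger pad.
Only numpy, scipy, OpenCV 4.12 (cv2) and the standard library are available. Lean on these libraries where they do the work, as an engineer would, in place of code of your own. Each camera call takes 0.05 s, during which the arm holds its last target. There are 200 camera calls.

TASK

The finds crate's lid is held by three red snap pins; one still stands up. Draw the mallet out from under the blue tool shelf, take it by the handle, reach its head in under the lamp bridge and knock that pin fully home with a brisk blow, not a slow push. Then stand the mallet on its head on the cork pad, leaving the lamp bridge unknocked, the pin untouched by the gripper and everything else where it lies.

Things in the scene. Friction and masses are not known exactly. Their poses are not given: they have to be found in the camera images.
- mallet: Loose mallet, 0.28 kg, standing on its head: upright black rubber cylinder with a grey band, 52 mm diameter, 70 mm tall. Origin: centre of the head's lower face, which strikes; z up through the head, +x along the handle: a level wooden bar 22 mm wide, 20 mm high, mid-height 35 mm above the origin, reaching to x = 185 mm, blue at its end. Let go, it stands stably with the handle level.
- mallet_grip (a point): Point on the handle's middle line, 140 mm from the head's axis, 35 mm above the head's lower face: held here, the gripper stays clear of the lamp bridge when the head is over the pin. Axes as the mallet's.
- dock: Fixed blue tool shelf, origin on the table under its centre. Roof 180 (x) by 130 mm, underside 64, top 74 mm up; walls 10 mm thick at y = +-60 mm and at the back (+x); open at x = -90 mm. The mallet starts with its handle inside, pointing to the dock's +x, head axis at x = -135 mm: only the head and 19 mm of handle are free. Draw it out 150 mm or more to -x, lifted under 15 mm.
- crate: Fixed grey lidded crate, 204 mm (x) by 304 mm (y), lid top 68 mm up, with an aluminium locking bar 44 mm wide along y on its middle, top at 74 mm. Origin on the table under its centre; -x faces the robot. The three snap pins stand on the bar at y = -60, 0 and +60 mm; which of them is the raised one varies.
- snap: The raised snap pin in its black boss (32 mm diameter, top 82 mm above the table), the one to knock home. Origin at the boss's underside, 74 mm above the table.
- pin (a joint): Travel of the raised pin, m: 0 standing, 0.014 home (top 1 mm above its boss, like the other two), end stop 0.0145. It slides straight down against a snap spring: resistance of 8 N at once, falling to none at 7 mm, past which the pin snaps home and stays; let go before 7 mm it springs back up.
- pin_top (a point): Centre of the top face of the raised pin: red top, 20 mm diameter, with a yellow shank that shows only while it stands up (the home ones show red only). 97 mm above the table while raised (15 mm above its boss), 83 mm when home. Strike it with the middle of the head's lower face, no more than some 10 mm off.
- lamp: Fixed lamp bridge, origin and axes as the crate's. Two aluminium bars along y, 400 mm long, 28 mm wide, centred at x = -28 and +28 mm, from 213 to 237 mm up; 16 mm posts at x = +-28, y = +-185 mm. Mallet head fits between bars and pins, the gripper does not: bring it in level from the robot's side, handle to the crate's -x. A knock over 10 N spoils it.
- pad: Fixed square cork pad 140 by 140 mm, 3 mm thick, on the table. Origin under its centre, top 3 mm above it. The mallet goes here at the end, head standing near its middle; the handle may point any way.
- home_a: Fixed snap pin that is already home, black boss 32 mm with red top; origin at the boss's underside. Nothing to do.
- home_b: Fixed snap pin that is already home, like home_a. Nothing to do.
- brush: loose bystander, leave it alone: flat brush 175 mm long, 20 mm wide, 10 mm high, lying on the dock's roof near the back. Origin under the handle, bristles to +x.
- caliper: loose bystander, leave it alone: steel caliper 200 mm long, 8 mm high, jaws about 60 mm wide. Origin under the beam's middle, beam along x.
- sherd: loose bystander, leave it alone: stone fragment 110 by 65 by 29 mm. Origin under its centre.
- jar: loose bystander, leave it alone: amber jar with a white cap, 56 mm diameter, 75 mm high. Origin under its centre.
- findbox: loose bystander, leave it alone: open cardboard box 130 by 100 by 45 mm with finds in it. Origin under its centre.
- pen: loose bystander, leave it alone: black pen 160 mm long, 10 mm high, along x. Origin under its middle.
- rule: loose bystander, leave it alone: folded cream rule 200 by 16 by 12 mm, along x. Origin under its centre.
Things that resemble listed ones, but are neither listed nor needed, are in the scene too. Several things look just like the pad: the one meant starts farthest from the robot's base.

How it is judged:
On the way, in this order (a step that is already met when the one before it is completed fails the run):
1. the mallet's striking face meets the standing pin with a blow: faster than 0.06 m/s within 15 mm of its top (distance between mallet and pin_top below 0.015 m and linear speed of mallet above 0.06 m/s and value of joint pin below 0.004 m).
2. the pin is home with the mallet's face still right over it (value of joint pin above 0.0125 m and distance between mallet and pin_top below 0.04 m).
At the end, for the whole second after the job is handed in: The struck pin is home (travel over 12.5 mm of 14) and the mallet stands at rest on its head on the cork pad, released: head axis within 50 mm of the pad's centre, upright within 0.1 rad, its lower face within 8 mm of the table (value of joint pin above 0.0125 m and horizontal distance between mallet and pad below 0.05 m and height (world z) of mallet below 0.008 m and angle between mallet's own z axis and vertical below 0.1 rad and linear speed of mallet below 0.02 m/s); the robot touches nothing.
It fails at once if the lamp bridge is hit with more than 10 N (contact force between anything else and lamp above 10 N).
It fails at once if the gripper or arm touches the pin instead of the mallet (contact force between any of the fingers, the arm and snap above 0.5 N).
It fails at once if a bystander is moved more than 30 mm (distance of any of brush, caliper, sherd, jar, findbox, pen, rule from where it was at the start of the episode above 0.03 m).
It also fails if it takes over 70 s, if anything falls off the work surface, if the arm or the gripper's body presses on something with over 40 N, if the wrist force passes 120 N, or if a joint passes its speed limit or range.

## Working session

There is one attempt and no reset: what is moved stays moved. The work goes in short steps, Python scripts to look and compute and a tool call to move; the robot and the scene stay as the last step left them, time stands still between calls to the robot, and variables do not carry over. Pictures are saved under pics/ and viewed, at most 10 in all, crops included, and the job is handed in when it is done.

Besides the shell and the picture viewer there is one more tool, called after "Emit:" by a JSON object that holds its "fn" and its "kwargs". apply_moves: Moves the arm, as the interface text tells. Its arguments: {"type":"object","properties":{"delta_pos":{"type":"array"},"twist":{"type":"array"},"gripper":{"type":"number"},"squeeze":{"type":"number"}},"required":["delta_pos","twist"]}

```bash
mkdir -p pics
python3 - <<'E'
from plant import robot
import cv2,numpy as np,pickle
s=robot.read_state();print({k:np.round(v,3) for k,v in s.items()},robot.tips_ahead)
d={}
for n in("scene","top"):
    c=robot.read_camera(n);d[n]=c
    cv2.imwrite(f"pics/{n}0.png",cv2.resize(c["frame"][...,::-1],(800,600),interpolation=cv2.INTER_CUBIC))
    print(n,c["vertical_fov"],c["cx"],c["cy"],np.round(c["R"],3).tolist(),np.round(c["t"],3))
pickle.dump(d,open("c0.pkl","wb"))
E
```

```text
{'t': np.float64(0.0), 'q': array([-1.307,  0.131,  1.489,  0.   ,  1.523, -0.085]), 'dq': array([ 0.   , -0.   ,  0.   , -0.   ,  0.002, -0.001]), 'joint_torque': array([-0.0000e+00, -5.5984e+01, -4.9177e+01,  7.7000e-02,  3.5000e-02,
       -0.0000e+00]), 'tool_pos': array([ 0.205, -0.563,  0.243]), 'orientation': array([-3.092, -0.545,  0.   ]), 'force': array([-0.227, -0.07 ,  0.208]), 'wrist_torque': array([-0.048,  0.016,  0.007]), 'gripper_force': np.float64(0.0), 'opening': np.float64(0.093)} 0.025
scene 47.86625044343363 277.08248885139864 212.79151508118258 [[-0.388, 0.921, 0.021], [0.611, 0.274, -0.743], [-0.69, -0.275, -0.669]] [ 0.198 -0.224  1.521]
top 49.619101542663046 283.49767812032445 204.9306747083896 [[0.006, -1.0, 0.004], [-0.997, -0.006, -0.078], [0.078, -0.003, -0.997]] [-0.036  0.461  1.445]
```

View pics/top0.png

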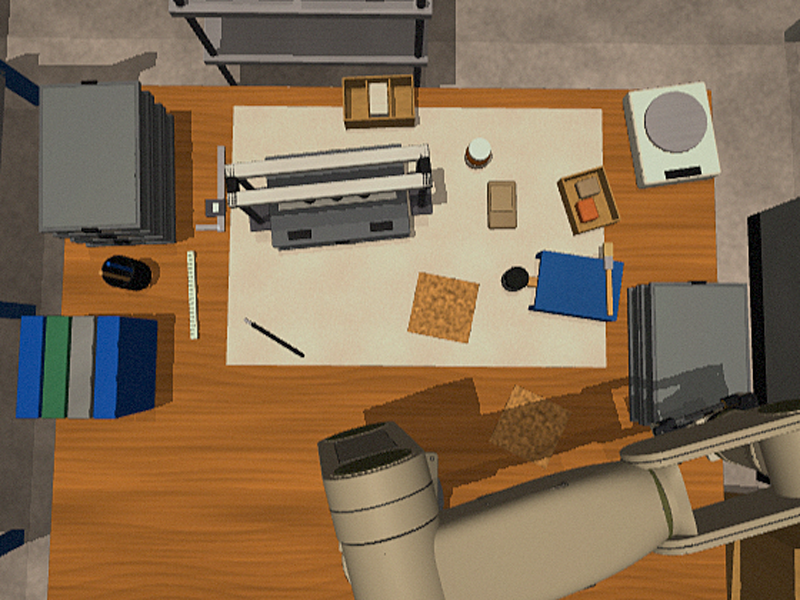

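View pics/scene0.png

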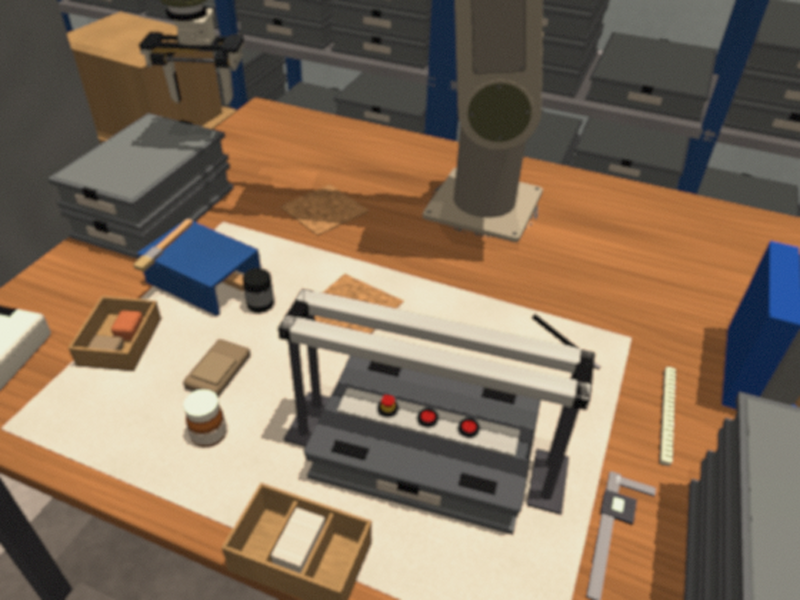

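The top view shows the mallet head at (515,279), the blue shelf roof around (577,286), cork pads at (444,307) and (530,425), and the lamp bars at (330,160) and (325,188). The scene view shows the raised pin, with its yellow shank, at (388,403). The home pins are at (428,416) and (468,427).

```bash
cat > h.py <<'E'
import numpy as np,cv2,pickle
def ray(c,uv):
    f=210/np.tan(np.radians(c["vertical_fov"]/2));R=np.array(c["R"]);t=np.array(c["t"])
    d=R.T@np.array([(uv[0]-c["cx"])/f,(uv[1]-c["cy"])/f,1]);return -R.T@t,d
def at(c,uv,z):
    o,d=ray(c,uv);return (o+d*(z-o[2])/d[2])[:2]
def proj(c,X):
    f=210/np.tan(np.radians(c["vertical_fov"]/2));p=(np.array(c["R"])@np.array(X).T).T+c["t"]
    return p[:,:2]/p[:,2:]*f+[c["cx"],c["cy"]]
def blobs(m,amin):
    n,l,s,ce=cv2.connectedComponentsWithStats(m.astype(np.uint8))
    return [(ce[i],s[i],l==i) for i in range(1,n) if s[i][4]>=amin]
def rect(m): return cv2.minAreaRect(np.argwhere(m)[:,::-1].astype(np.float32))
E
python3 - <<'E'
from h import *
d=pickle.load(open("c0.pkl","rb"));T,S=d["top"],d["scene"]
hs=cv2.cvtColor(S["frame"],cv2.COLOR_RGB2HSV).astype(int);ht=cv2.cvtColor(T["frame"],cv2.COLOR_RGB2HSV).astype(int)
H,s,v=hs[...,0],hs[...,1],hs[...,2]
m=((H<6)|(H>174))&(s>150)&(v>90);m[:250]=0
for ce,st,_ in blobs(m,8): print("red",ce.round(1),st[4],[at(S,ce,z).round(4) for z in(.083,.097)])
H,s,v=ht[...,0],ht[...,1],ht[...,2]
for ce,st,mm in blobs((H>100)&(H<120)&(s>150)&(v>70),300):
    if ce[0]>350 and ce[0]<450:
        b=cv2.boxPoints(rect(mm));P=np.array([at(T,p,.074) for p in b]);print("dock",P.round(4).tolist(),P.mean(0),np.linalg.norm(np.diff(P,axis=0),axis=1))
m=(v<60);m[:185]=0;m[210:]=0;m[:,:345]=0;m[:,376:]=0
for ce,st,_ in blobs(m,40): print("head",ce,st,at(T,ce,.07),at(T,ce,.06))
m=(H>8)&(H<20)&(s>90)&(v>90)
crop=T["frame"][80:320,140:440]
for nm,(x0,x1,y0,y1) in {"padA":(280,340,185,245)}.items():
    g=np.zeros(m.shape,bool);g[y0:y1,x0:x1]=m[y0:y1,x0:x1]
    for ce,st,mm in blobs(g,300):
        P=np.array([at(T,p,.003) for p in cv2.boxPoints(rect(mm))]);print(nm,P.round(3).tolist(),P.mean(0),np.linalg.norm(np.diff(P,axis=0),axis=1))
print("padB",at(T,(530*.7,425*.7),.003))
# lamp bars in top image
for q in [(226,171),(430,151),(228,198),(430,178)]: print("bar",at(T,np.array(q)*.7,.237))
cv2.imwrite("pics/crop1.png",cv2.resize(crop[...,::-1],(800,640)[:1]+(600,),interpolation=cv2.INTER_CUBIC))
E
```

```text
red [271.2 279.6] 56 [array([0.6722, 0.0534]), array([0.683 , 0.0578])]
red [299.1 290.9] 68 [array([0.6764, 0.1173]), array([0.6872, 0.1206])]
red [327.9 298. ] 71 [array([0.6699, 0.1769]), array([0.6808, 0.1791])]
dock [[0.4242, -0.3109], [0.5516, -0.3308], [0.5263, -0.5093], [0.3992, -0.4881]] [ 0.47532541 -0.40978157] [0.12900767 0.18022565 0.12890379]
head [360.28340081 195.07287449] [351 187  19  17 247] [ 0.48933617 -0.2718852 ] [ 0.4903503  -0.27361512]
padA [[0.375, -0.037], [0.513, -0.064], [0.486, -0.202], [0.349, -0.175]] [ 0.43062914 -0.11960264] [0.13993356 0.14060297 0.13978103]
padB [ 0.16648245 -0.31541147]
bar [0.67910173 0.31663309]
bar [ 0.72151357 -0.07961386]
bar [0.62591243 0.31130544]
bar [ 0.66796552 -0.07976627]
```

View pics/crop1.png

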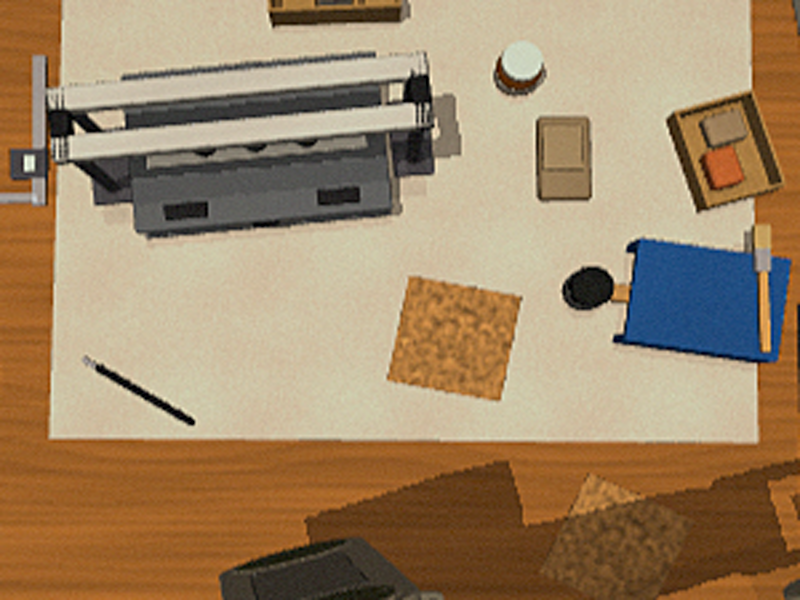

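Both pixel sources agree. The raised pin is at about (0.683, 0.058), the head at about (0.492, −0.275) and the farthest pad at (0.431, −0.120). Crate yaw is about 0.107 and the dock's +x points at −98°. I'll turn the tool so it closes across the handle.

Emit:
{"fn": "apply_moves", "kwargs": {"delta_pos": [[0,0,0],[0,0,0],[0,0,0],[0,0,0],[0,0,0],[0,0,0]], "twist": [-0.18,-0.18,-0.18,-0.18,-0.18,-0.18], "gripper": 9.3}}

```text
t: 0.85
tool_pos: [0.205, -0.5635, 0.243]
orientation: [-2.367, -2.065, -0.001]
force: [-0.3, -0.3, 0.4]
opening: 0.0929
gripper_force: 0.0
```

```bash
cat > to.py <<'E'
# usage: to.py x y z yaw_deg -> remaining tool-frame shift (cm) and twist (rad)
import sys,numpy as np
from plant import robot
from scipy.spatial.transform import Rotation as Ro
s=robot.read_state();R=Ro.from_rotvec(s["orientation"]).as_matrix()
yaw=np.degrees(np.arctan2(R[1,0],R[0,0]))
print("t",round(float(s["t"]),2),"pos",s["tool_pos"].round(4),"yaw",yaw.round(2),"tilt",R[:2,2].round(4),"q",s["q"].round(2),"open",round(float(s["opening"]),4),"grip",round(float(s["gripper_force"]),1),"F",s["force"].round(1))
if len(sys.argv)>1:
    a=[float(v) for v in sys.argv[1:]]
    print("shift cm",(R.T@(np.array(a[:3])-s["tool_pos"])*100).round(2))
    if len(a)>3:print("twist",-np.radians((a[3]-yaw+180)%360-180).round(3))
E
python3 to.py .492 -.275 .2 82
```

```text
t 0.85 pos [ 0.205  -0.5635  0.243 ] yaw 82.2 tilt [-0.0003  0.0011] q [-1.31  0.13  1.49  0.    1.52 -1.17] open 0.0929 grip 0.0 F [-0.3 -0.3  0.4]
shift cm [32.48 24.52  4.32]
twist 0.004
```

Emit:
{"fn": "apply_moves", "kwargs": {"delta_pos": [[4.05,3.05,0.4],[4.05,3.05,0.4],[4.05,3.05,0.4],[4.05,3.05,0.4],[4.05,3.05,0.4],[4.05,3.05,0.4],[4.05,3.05,0.4],[4.1,3.1,0.4]], "twist": [0,0,0,0,0,0,0,0]}}

```text
t: 1.85
tool_pos: [0.4938, -0.2758, 0.2111]
orientation: [-2.373, -2.058, 0.0]
force: [-0.2, -0.9, -0.6]
opening: 0.0927
gripper_force: 0.0
```

```bash
python3 to.py .492 -.275 .2 82
python3 - <<'E'
from plant import robot
import cv2,numpy as np,pickle
c=robot.read_camera("wrist");pickle.dump(c,open("w1.pkl","wb"))
t=robot.read_camera("top");pickle.dump(t,open("t1.pkl","wb"))
a=c["frame"]
cv2.imwrite("pics/w1.png",a[...,::-1])
print(c["vertical_fov"],c["cx"],c["cy"],np.round(-np.array(c["R"]).T@c["t"],3))
E
```

```text
t 1.85 pos [ 0.4938 -0.2758  0.2111] yaw 81.86 tilt [-0.0005  0.0003] q [-0.6   0.06  1.63 -0.    1.46 -0.46] open 0.0927 grip 0.0 F [-0.2 -0.9 -0.6]
shift cm [ 0.05 -0.19  1.11]
twist -0.002
65.70646984690485 279.0594439484223 208.62351286832524 [ 0.504 -0.2    0.352]
```

View pics/w1.png

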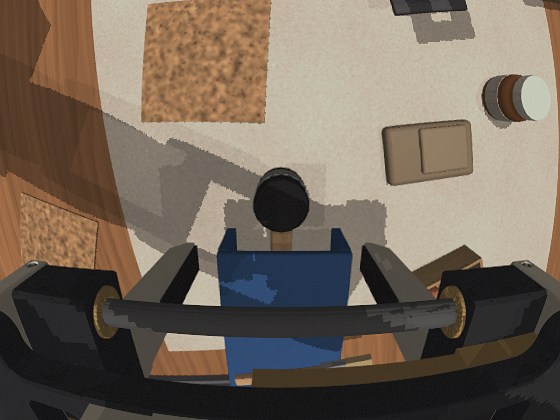

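The wrist picture shows the head's top disc centred near (281,204), the handle running down into the shelf at (281,240), and the fingers on either side.

```bash
cat >> h.py <<'E'
def wat(c,uv,z):
    f=210/np.tan(np.radians(c["vertical_fov"]/2));R=np.array(c["R"]);t=np.array(c["t"])
    p=np.array(uv,float)-[c["cx"],c["cy"]];r=np.hypot(*p);a=r/f
    d=R.T@np.r_[p/max(r,1e-9)*np.sin(a),np.cos(a)];o=-R.T@t;return (o+d*(z-o[2])/d[2])[:2]
E
python3 - <<'E'
from h import *
c=pickle.load(open("w1.pkl","rb"))
for p in [(281,204),(254,204),(309,204),(281,232),(281,242),(272,242),(291,242)]: print(p,wat(c,p,.07 if p[1]<240 else .045).round(4))
E
```

```text
(281, 204) [ 0.4954 -0.275 ]
(254, 204) [ 0.4714 -0.2716]
(309, 204) [ 0.5204 -0.2785]
(281, 232) [ 0.4917 -0.3014]
(281, 242) [ 0.489  -0.3212]
(272, 242) [ 0.48   -0.3199]
(291, 242) [ 0.4991 -0.3226]
```

The head is at (0.495, −0.275), directly under the tool. I'll descend and grip it.

Emit:
{"fn": "apply_moves", "kwargs": {"delta_pos": [[0,0.1,4],[0,0,4],[0,0,4],[0,0,3],[0,0,1.5],[0,0,0]], "twist": [0,0,0,0,0,0]}}

```text
t: 2.7
tool_pos: [0.4931, -0.2772, 0.0457]
orientation: [-2.372, -2.056, 0.001]
force: [0.6, 0.6, 0.2]
opening: 0.0928
gripper_force: 0.0
```

Emit:
{"fn": "apply_moves", "kwargs": {"delta_pos": [[0,0,0],[0,0,0],[0,0,0],[0,0,0],[0,0,0],[0,0,0]], "twist": [0,0,0,0,0,0], "gripper": 3, "squeeze": 40}}

```text
t: 3.45
tool_pos: [0.4944, -0.2775, 0.047]
orientation: [2.373, 2.058, 0.0]
force: [0.7, 0.6, 1.1]
opening: 0.0518
gripper_force: 40.0
```

Emit:
{"fn": "apply_moves", "kwargs": {"delta_pos": [[0,0,-0.7],[2,0,0],[3,0,0],[3,0,0],[3,0,0],[3,0,0],[3,0,0],[1,0,0]], "twist": [0,0,0,0,0,0,0,0]}}

```text
t: 4.45
tool_pos: [0.519, -0.0967, 0.0532]
orientation: [-2.37, -2.06, 0.001]
force: [-0.2, -0.8, -3.0]
opening: 0.0518
gripper_force: 40.0
```

```bash
python3 to.py .55 -.10 .075 6.1
```

```text
t 4.45 pos [ 0.519  -0.0967  0.0532] yaw 81.99 tilt [-0.0011  0.0007] q [-0.28  0.12  1.87  0.    1.16 -0.14] open 0.0518 grip 40.0 F [-0.2 -0.8 -3. ]
shift cm [ 0.11  3.12 -2.19]
twist 1.324
```

Drawn out 180 mm. Next I'll lift slightly and turn so the handle points toward the robot.

Emit:
{"fn": "apply_moves", "kwargs": {"delta_pos": [[0.1,1.6,-1.2],[0,1.5,-1],[0,0,0],[0,0,0],[0,0,0],[0,0,0],[0,0,0],[0,0,0]], "twist": [0,0.17,0.18,0.18,0.18,0.18,0.18,0.18]}}

```text
t: 5.45
tool_pos: [0.5499, -0.1026, 0.0753]
orientation: [-3.13, -0.271, 0.001]
force: [0.6, -0.4, -4.1]
opening: 0.0513
gripper_force: 40.0
```

Emit:
{"fn": "apply_moves", "kwargs": {"delta_pos": [[0,0,0],[0,0,1],[0,0,1],[0,0,0.7],[0,0,0.25],[0,0,0]], "twist": [0.07,0,0,0,0,0]}}

```text
t: 6.2
tool_pos: [0.5499, -0.1024, 0.0467]
orientation: [-3.136, -0.172, 0.002]
force: [-7.9, 1.6, 9.4]
opening: 0.0517
gripper_force: 40.0
```

```bash
python3 to.py .55 -.10 .047 6.1
```

```text
t 6.2 pos [ 0.5499 -0.1024  0.0467] yaw 6.28 tilt [-0.0015  0.0003] q [-0.28  0.21  1.78 -0.    1.16  1.19] open 0.0517 grip 40.0 F [-7.9  1.6  9.4]
shift cm [ 0.04 -0.24 -0.03]
twist 0.003
```

Emit:
{"fn": "apply_moves", "kwargs": {"delta_pos": [[0,0,0],[0,0,0],[0,0,0],[0,0,0]], "twist": [0,0,0,0], "gripper": 9.3}}

```text
t: 6.7
tool_pos: [0.5504, -0.1026, 0.0461]
orientation: [-3.137, -0.171, -0.0]
force: [-0.3, -0.4, 0.9]
opening: 0.0871
gripper_force: 0.0
```

Emit:
{"fn": "apply_moves", "kwargs": {"delta_pos": [[0,0,-2],[0,0,-4],[0,0,-4],[0,0,-3],[-4,0,0],[-4,0,0],[-4.5,0,0],[0,0,0]], "twist": [0,0,0,0,0,0,0,0]}}

```text
t: 7.7
tool_pos: [0.4241, -0.1163, 0.1771]
orientation: [3.136, 0.169, 0.001]
force: [0.4, -1.1, -0.4]
opening: 0.0934
gripper_force: 0.0
```

```bash
python3 to.py .55 -.10 .047 6.1
python3 - <<'E'
from plant import robot
import cv2,numpy as np,pickle
c=robot.read_camera("wrist");pickle.dump(c,open("w2.pkl","wb"));cv2.imwrite("pics/w2.png",c["frame"][...,::-1])
E
```

```text
t 7.7 pos [ 0.4241 -0.1163  0.1771] yaw 6.17 tilt [ 0.0006 -0.0006] q [-0.38 -0.28  2.   -0.    1.42  1.08] open 0.0934 grip 0.0 F [ 0.4 -1.1 -0.4]
shift cm [12.69 -0.27 13.01]
twist 0.001
```

View pics/w2.png

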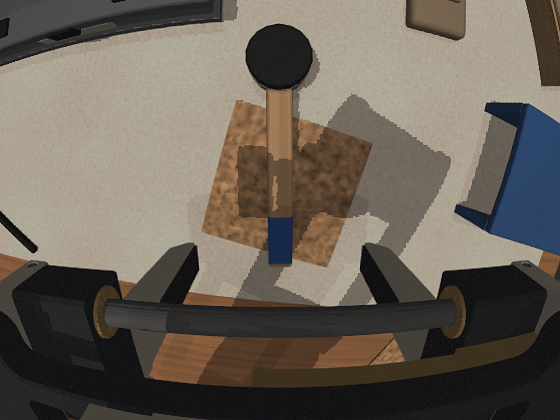

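The wrist view shows the mallet standing with its head at (280,57) and a straight handle ending in blue at (280,264).

Run:
```python
from h import *
c=pickle.load(open("w2.pkl","rb"))
h=wat(c,(280,57),.07);e=wat(c,(280.5,264),.045);a=wat(c,(280,110),.045)
print(h,e,a,np.hypot(*(e-h)),np.degrees(np.arctan2(*(h-e)[::-1])),np.degrees(np.arctan2(*(a-e)[::-1])))
```

```text
[ 0.5468548  -0.10291071] [ 0.36967578 -0.12275049] [ 0.50681351 -0.10733575] 0.17828634327158038 6.389131062074235 6.413319837296059
```

Emit:
{"fn": "apply_moves", "kwargs": {"delta_pos": [[0,0,3],[0,0,4],[0,0,4],[0,0,2],[0,0,0.6],[0,0,0]], "twist": [0,0,0,0,0,0]}}

```text
t: 8.5
tool_pos: [0.4271, -0.1163, 0.0409]
orientation: [3.137, 0.171, 0.001]
force: [0.0, 0.2, 0.2]
opening: 0.0934
gripper_force: 0.0
```

Emit:
{"fn": "apply_moves", "kwargs": {"delta_pos": [[0,0,0],[0,0,0],[0,0,0],[0,0,0],[0,0,0],[0,0,0],[0,0,0],[0,0,0]], "twist": [0,0,0,0,0,0,0,0], "gripper": 0.5, "squeeze": 60}}

```text
t: 9.5
tool_pos: [0.426, -0.1162, 0.0401]
orientation: [-3.137, -0.171, 0.0]
force: [0.6, -0.3, 0.1]
opening: 0.0216
gripper_force: 60.0
```

```bash
python3 to.py
```

```text
t 9.5 pos [ 0.426  -0.1162  0.0401] yaw 6.23 tilt [-0.0001  0.    ] q [-0.38 -0.09  2.11 -0.    1.13  1.08] open 0.0216 grip 60.0 F [ 0.6 -0.3  0.1]
```

Emit:
{"fn": "apply_moves", "kwargs": {"delta_pos": [[0,0,-0.5],[0,0,-1.5],[0,0,-2],[0,0,-2.5],[0,0,-2.5],[0,0,-2],[0,0,-1],[0,0,0]], "twist": [0,0,0,0,0,0,0,0]}}

```text
t: 10.5
tool_pos: [0.4265, -0.1164, 0.161]
orientation: [3.136, 0.171, 0.002]
force: [0.1, 0.6, -3.7]
opening: 0.0216
gripper_force: 60.0
```

```bash
python3 to.py
python3 - <<'E'
from plant import robot
import cv2,numpy as np,pickle
from h import *
d={n:robot.read_camera(n) for n in("wrist","scene","top")};pickle.dump(d,open("c3.pkl","wb"))
W=d["wrist"]["frame"];S=d["scene"];T=d["top"]
print("head/handle end in scene (face0,top,end), top:",proj(S,[[.551,-.102,.12],[.551,-.102,.19]]).round(),proj(T,[[.551,-.102,.19]]).round())
u,v=proj(S,[[.5,-.11,.15]])[0].astype(int)
s=S["frame"][v-75:v+75,u-100:u+100];a=cv2.resize(s,(400,300),interpolation=cv2.INTER_CUBIC);b=cv2.resize(W[:300,80:480],(400,300))
print(u-100,v-75);cv2.imwrite("pics/c3.png",np.hstack([a,b])[...,::-1])
E
```

```text
t 10.5 pos [ 0.4265 -0.1164  0.161 ] yaw 6.23 tilt [ 0.0015 -0.0006] q [-0.38 -0.26  2.01 -0.    1.39  1.08] open 0.0216 grip 60.0 F [ 0.1  0.6 -3.7]
head/handle end in scene (face0,top,end), top: [[230. 211.]
 [229. 187.]] [[308. 169.]]
136 111
```

View pics/c3.png

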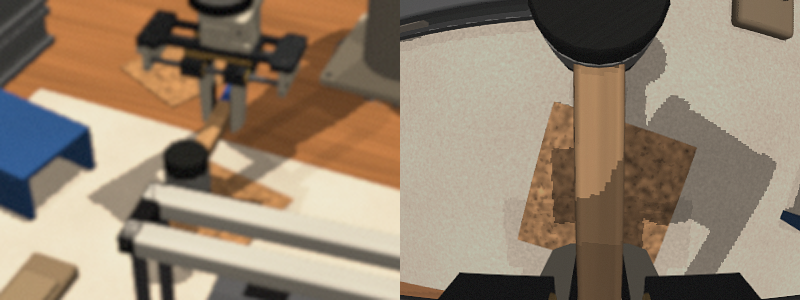

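No droop: the head's top in the scene lies at (229.5,187.5), against a predicted (229,187).

```bash
python3 to.py .457 .033 .1675 6.1; python3 to.py .557 .0437 .1675 6.1
```

```text
t 10.65 pos [ 0.4254 -0.1159  0.1592] yaw 6.24 tilt [-0.0016  0.0006] q [-0.38 -0.26  2.01 -0.    1.39  1.08] open 0.0216 grip 60.0 F [ 0.7 -0.6 -4.2]
shift cm [  4.75 -14.46  -0.83]
twist 0.002
t 10.65 pos [ 0.4254 -0.1159  0.1592] yaw 6.24 tilt [-0.0016  0.0006] q [-0.38 -0.26  2.01 -0.    1.39  1.08] open 0.0216 grip 60.0 F [ 0.7 -0.6 -4.2]
shift cm [ 14.81 -14.44  -0.84]
twist 0.002
```

Emit:
{"fn": "apply_moves", "kwargs": {"delta_pos": [[0.5,-1,-0.3],[0.6,-2.4,-0.3],[0.9,-3,-0.15],[0.9,-3,0],[0.9,-3,0],[0.6,-1.5,0],[0.4,-0.5,0],[0,0,0]], "twist": [0,0,0,0,0,0,0,0]}}

```text
t: 11.65
tool_pos: [0.4583, 0.032, 0.1675]
orientation: [3.137, 0.171, -0.001]
force: [1.0, -0.1, -4.4]
opening: 0.0215
gripper_force: 60.0
```

```bash
python3 to.py .557 .0437 .1675 6.1
python3 - <<'E'
from plant import robot
import cv2,numpy as np,pickle
from h import *
d={n:robot.read_camera(n) for n in("wrist","scene","top")};pickle.dump(d,open("c4.pkl","wb"))
S=d["scene"]
print(proj(S,[[.583,.047,.127],[.583,.047,.197],[.683,.0576,.097]]).round(1))
s=S["frame"][150:330,190:370];a=cv2.resize(s,(400,400),interpolation=cv2.INTER_CUBIC);b=cv2.resize(d["wrist"]["frame"][:400,80:480],(400,400))
cv2.imwrite("pics/c4.png",np.hstack([a,b])[...,::-1])
E
```

```text
t 11.65 pos [0.4583 0.032  0.1675] yaw 6.25 tilt [-0.0004 -0.0003] q [-0.04 -0.21  1.96 -0.    1.39  1.42] open 0.0215 grip 60.0 F [ 1.  -0.1 -4.4]
shift cm [ 9.94 -0.09 -0.  ]
twist 0.003
[[285.2 236.2]
 [286.3 212. ]
 [271.1 279.6]]
```

View pics/c4.png

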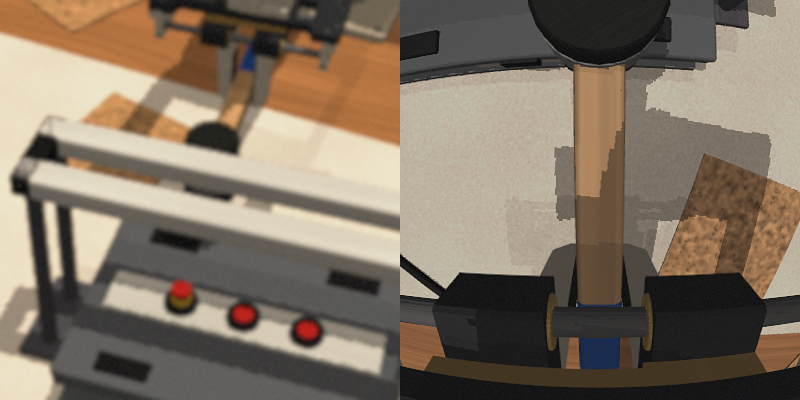

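The head's top is at about (286,212), as predicted, and the raised pin is the leftmost, at crop (181,293). I'll reach in level under the bars.

Emit:
{"fn": "apply_moves", "kwargs": {"delta_pos": [[1,-0.05,0],[2,0,0],[2,0,0],[2,0,0],[1.5,0,0],[0.9,0,0],[0.5,0,0],[0,0,0]], "twist": [0,0,0,0,0,0,0,0]}}

```text
t: 12.8
tool_pos: [0.5566, 0.0434, 0.1675]
orientation: [-3.137, -0.171, 0.0]
force: [0.0, 0.1, -2.6]
opening: 0.0217
gripper_force: 60.0
```

```bash
python3 to.py .557 .0437 .1675 6.1
python3 - <<'E'
from plant import robot
import cv2,numpy as np,pickle
from h import *
d={n:robot.read_camera(n) for n in("wrist","scene","top")};pickle.dump(d,open("c5.pkl","wb"))
S=d["scene"]
print(proj(S,[[.682,.0576,.127],[.682,.0576,.197],[.683,.0576,.097]]).round(1))
s=S["frame"][180:330,200:400];cv2.imwrite("pics/c5.png",cv2.resize(s,(800,600),interpolation=cv2.INTER_CUBIC)[...,::-1])
E
```

```text
t 12.8 pos [0.5566 0.0434 0.1675] yaw 6.23 tilt [-0.0002 -0.    ] q [-0.01  0.07  1.7  -0.    1.38  1.45] open 0.0217 grip 60.0 F [ 0.   0.1 -2.6]
shift cm [ 0.05 -0.03  0.  ]
twist 0.002
[[271.5 269.5]
 [272.  245.2]
 [271.1 279.6]]
```

View pics/c5.png

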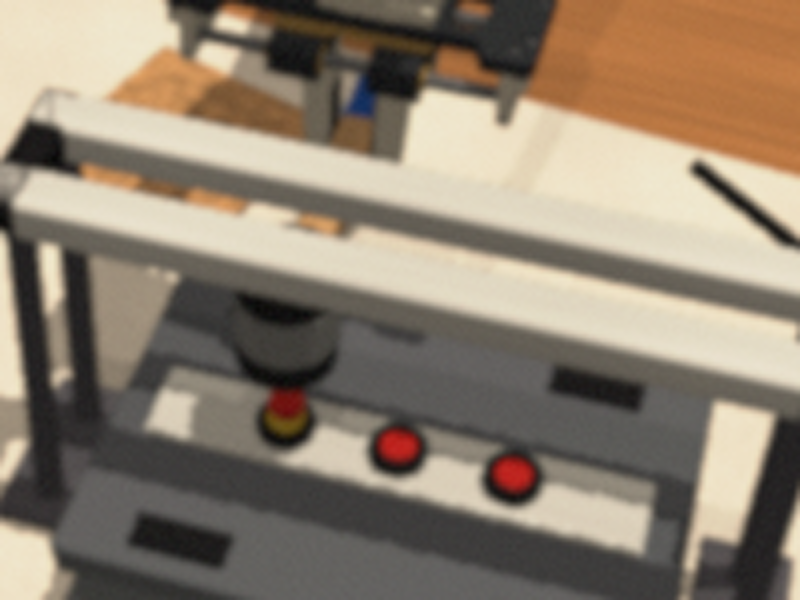

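The head's face is over the pin, with the pin at (287,400) and the head column centred at 286. Now the blow.

Emit:
{"fn": "apply_moves", "kwargs": {"delta_pos": [[0,0,4.6],[0,0,0],[0,0,0]], "twist": [0,0,0]}}

```text
t: 13.32
tool_pos: [0.5563, 0.0435, 0.1226]
orientation: [-3.137, -0.171, 0.001]
force: [0.1, -0.3, -2.7]
opening: 0.0215
gripper_force: 60.0
```

```bash
python3 to.py
python3 - <<'E'
from plant import robot
import cv2
S=robot.read_camera("scene")
cv2.imwrite("pics/c6.png",cv2.resize(S["frame"][180:330,200:400],(800,600),interpolation=cv2.INTER_CUBIC)[...,::-1])
E
```

```text
t 13.32 pos [0.5563 0.0435 0.1226] yaw 6.24 tilt [-0.0005 -0.    ] q [-0.01  0.11  1.74 -0.    1.3   1.45] open 0.0215 grip 60.0 F [ 0.1 -0.3 -2.7]
```

View pics/c6.png

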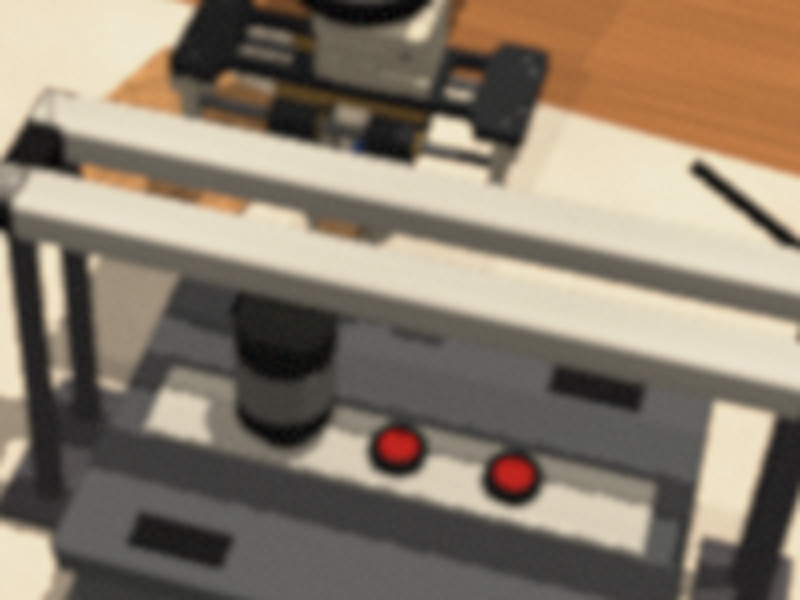

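Emit:
{"fn": "apply_moves", "kwargs": {"delta_pos": [[0,0,-1],[0,0,-1.5],[0,0,-0.5],[0,0,0]], "twist": [0,0,0,0]}}

```text
t: 13.88
tool_pos: [0.5572, 0.0434, 0.1528]
orientation: [3.137, 0.171, 0.003]
force: [0.5, 0.1, -3.7]
opening: 0.0215
gripper_force: 60.0
```

```bash
python3 to.py
python3 - <<'E'
from plant import robot
from h import *
S=robot.read_camera("scene");h=cv2.cvtColor(S["frame"],cv2.COLOR_RGB2HSV).astype(int);H,s,v=h[...,0],h[...,1],h[...,2]
m=((H<6)|(H>174))&(s>150)&(v>60);m[:250]=0
for ce,st,_ in blobs(m,8): print("red",ce.round(1),st,at(S,ce,.083).round(4))
y=(H>15)&(H<35)&(s>120);print("yellow",y[270:300,260:285].sum(), "exp home",proj(S,[[.6828,.0576,.083]]))
# head rim: last dark row in central column of the head
print(S["frame"][255:300,271].sum(1))
E
```

```text
t 13.88 pos [0.5572 0.0434 0.1528] yaw 6.23 tilt [0.0019 0.    ] q [-0.01  0.08  1.71  0.    1.35  1.45] open 0.0215 grip 60.0 F [ 0.5  0.1 -3.7]
red [271.  284.4] [267 282   9   6  52] [0.6841 0.058 ]
red [299.2 291. ] [294 287  11   9  82] [0.6768 0.1175]
red [327.9 298.2] [323 294  11  10  86] [0.6705 0.177 ]
yellow 0 exp home [[271.06661638 283.89542369]]
[172  98  65  51  45  38  37  57  46  79 143 169 183 184 184 182 188 180
 185 183 166 131  77  36  37  47  88 119 146 153 150 144 131  81  58  50
 130 245 343 420 424 352 257 200 179]
```

The pin is home: its red centroid at (271,284.4) matches the home height and no yellow is visible. I'll withdraw level.

Emit:
{"fn": "apply_moves", "kwargs": {"delta_pos": [[-1,0,0],[-2,0,0],[-3,0,0],[-3,0,0],[-3,0,0],[-2,0,0],[-0.5,0,-0.5],[0,0,-0.5]], "twist": [0,0,0,0,0,0,0,0]}}

```text
t: 14.92
tool_pos: [0.4125, 0.0277, 0.162]
orientation: [-3.137, -0.17, -0.001]
force: [1.0, 0.3, -2.9]
opening: 0.0218
gripper_force: 60.0
```

```bash
python3 to.py .3678 -.2285 .16 60
```

```text
t 14.93 pos [0.4125 0.0277 0.162 ] yaw 6.22 tilt [0.0007 0.0001] q [-0.06 -0.35  2.08  0.    1.41  1.41] open 0.0218 grip 60.0 F [ 1.   0.3 -2.9]
shift cm [-7.22 24.99  0.2 ]
twist -0.939
```

Emit:
{"fn": "apply_moves", "kwargs": {"delta_pos": [[-0.5,1.5,0],[-1,3,0],[-1,4,0],[-1.2,4,0],[-1.2,4,0],[-1.2,4,0],[-0.8,3,0],[-0.3,1.5,0]], "twist": [0,0,0,0,0,0,0,0]}}

```text
t: 15.92
tool_pos: [0.3682, -0.2304, 0.1621]
orientation: [3.137, 0.168, 0.001]
force: [-0.1, 1.1, -3.3]
opening: 0.0216
gripper_force: 60.0
```

Emit:
{"fn": "apply_moves", "kwargs": {"delta_pos": [[0,0,0],[0,0,0],[0,0,0],[0,0,0],[0,0,0],[0,0,0],[0,0,0],[0,0,0]], "twist": [-0.1,-0.15,-0.15,-0.15,-0.15,-0.15,-0.09,0]}}

```text
t: 16.92
tool_pos: [0.3686, -0.2284, 0.1619]
orientation: [2.719, 1.573, 0.0]
force: [-0.1, -0.1, -2.8]
opening: 0.0216
gripper_force: 60.0
```

```bash
python3 to.py .3678 -.2285 .0475 60
python3 - <<'E'
from plant import robot
from h import *
d={n:robot.read_camera(n) for n in("scene","wrist")};pickle.dump(d,open("c7.pkl","wb"));S=d["scene"]
print(proj(S,[[.4306,-.1196,.1195],[.4306,-.1196,.1895]]).round(1))
a=cv2.resize(S["frame"][100:280,130:330],(400,360),interpolation=cv2.INTER_CUBIC);b=cv2.resize(d["wrist"]["frame"][:360,80:480],(400,360))
cv2.imwrite("pics/c7.png",np.hstack([a,b])[...,::-1])
E
```

```text
t 16.93 pos [ 0.3686 -0.2284  0.1619] yaw 60.1 tilt [ 0.0004 -0.0002] q [-0.67 -0.28  2.03  0.    1.39 -0.15] open 0.0216 grip 60.0 F [-0.1 -0.1 -2.8]
shift cm [-0.05 -0.07 11.44]
twist 0.002
[[246.1 179.5]
 [245.4 156.3]]
```

View pics/c7.png

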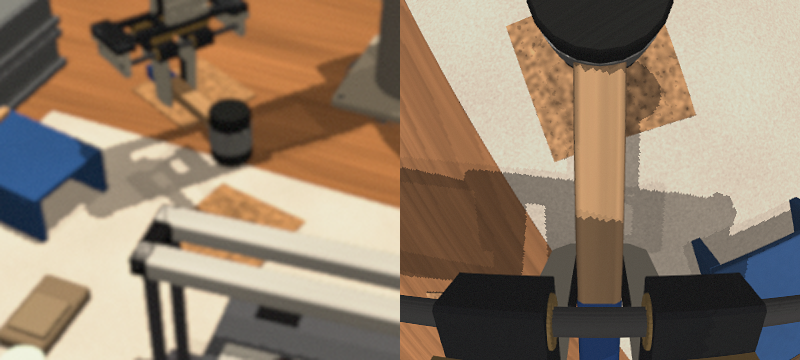

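The head hangs over the pad, its top at (245,154) against a level prediction of 156, so it sits nose-up by a few mm. I'll lower it.

Emit:
{"fn": "apply_moves", "kwargs": {"delta_pos": [[0,0,2],[0,0,3],[0,0,3],[0,0,2],[0,0,1],[0,0,0.5],[0,0,0.3],[0,0,0]], "twist": [0,0,0,0,0,0,0,0]}}

```text
t: 18.02
tool_pos: [0.3683, -0.2289, 0.0441]
orientation: [2.719, 1.572, 0.001]
force: [0.9, 0.7, -2.5]
opening: 0.0215
gripper_force: 60.0
```

Emit:
{"fn": "apply_moves", "kwargs": {"delta_pos": [[0,0,0.2],[0,0,0.2],[0,0,0]], "twist": [0,0,0]}}

```text
t: 18.4
tool_pos: [0.3683, -0.229, 0.04]
orientation: [2.719, 1.572, 0.0]
force: [-1.2, -1.3, -0.7]
opening: 0.0215
gripper_force: 60.0
```

Emit:
{"fn": "apply_moves", "kwargs": {"delta_pos": [[0,0,0.15],[0,0,0.1],[0,0,0]], "twist": [0,0,0]}}

```text
t: 18.77
tool_pos: [0.3685, -0.2296, 0.0381]
orientation: [2.718, 1.572, 0.0]
force: [-4.8, -4.5, 7.0]
opening: 0.0216
gripper_force: 60.0
```

Emit:
{"fn": "apply_moves", "kwargs": {"delta_pos": [[0,0,0],[0,0,0],[0,0,0],[0,0,0],[0,0,0],[0,0,0]], "twist": [0,0,0,0,0,0], "gripper": 9.3}}

```text
t: 19.52
tool_pos: [0.3679, -0.2286, 0.0371]
orientation: [-2.719, -1.573, 0.0]
force: [0.0, -0.1, 0.6]
opening: 0.0773
gripper_force: 0.0
```

Emit:
{"fn": "apply_moves", "kwargs": {"delta_pos": [[0,0,-1],[0,0,-2],[0,0,-4],[0,0,-4],[0,0,-4],[0,0,-2],[0,0,0]], "twist": [0,0,0,0,0,0,0]}}

```text
t: 20.4
tool_pos: [0.369, -0.2294, 0.2096]
orientation: [2.716, 1.571, 0.003]
force: [-0.8, -0.4, -0.2]
opening: 0.0929
gripper_force: 0.0
```

```bash
python3 to.py
python3 - <<'E'
from plant import robot
from h import *
d={n:robot.read_camera(n) for n in("scene","top","wrist")}
S,T=d["scene"],d["top"]
print("expect top centre",proj(S,[[.4306,-.1196,.073]]).round(1))
v=cv2.cvtColor(T["frame"],cv2.COLOR_RGB2HSV)[...,2].astype(int)
p=proj(T,[[.4306,-.1196,.073]])[0].astype(int);m=(v<60);g=np.zeros_like(m);g[p[1]-25:p[1]+25,p[0]-25:p[0]+25]=1
for ce,st,_ in blobs(m&g,60): print("top head",ce,st,at(T,ce,.063))
W=d["wrist"];v=cv2.cvtColor(W["frame"],cv2.COLOR_RGB2HSV)[...,2].astype(int);m=v<55;m[180:]=0
for ce,st,_ in blobs(m,400): print("wrist head",ce,st,wat(W,ce,.073))
h=cv2.cvtColor(S["frame"],cv2.COLOR_RGB2HSV).astype(int);H,s,v=h[...,0],h[...,1],h[...,2]
for ce,st,_ in blobs((((H<6)|(H>174))&(s>150)&(v>60)),8): print("red",ce.round(1),st[4])
# dark silhouette of the head in the scene
q=proj(S,[[.4306,-.1196,.035]])[0].astype(int);g=np.zeros_like(v,bool);g[q[1]-35:q[1]+35,q[0]-30:q[0]+30]=1
for ce,st,_ in blobs((v<75)&(s<110)&g,40): print("scene dark",ce,st)
E
```

```text
t 20.4 pos [ 0.369  -0.2294  0.2096] yaw 60.09 tilt [ 0.0036 -0.0029] q [-0.67 -0.32  1.97  0.    1.49 -0.15] open 0.0929 grip 0.0 F [-0.8 -0.4 -0.2]
expect top centre [[246.5 193.9]]
top head [310.87111111 214.46222222] [303 207  17  16 225] [ 0.4283574  -0.11853844]
wrist head [279.97064025  62.59886806] [ 250   33   61   60 2827] [ 0.42989935 -0.12079513]
red [271.1 284.1] 82
red [299.2 291. ] 82
red [327.9 298.1] 86
scene dark [245.94897959 198.75170068] [237 190  18  19 294]
```

```bash
python3 -c "
from plant import robot
print(robot.close_job())"
```

```text
the job is handed in; nothing more can be done
None
```

I knocked the raised pin home with one brisk blow and stood the mallet on its head on the farthest cork pad, about 2 mm from its centre, then handed the job in at about 20 s; the judge's result was not shown.

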